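Pack the supper kit and the cocoa kit for the camping trip

ROBOT

A 6-joint arm with a two-finger parallel gripper is mounted at the origin on a cart in front of the work surface, level with it; the furniture and walls round the work are solid. World frame = base frame: x ahead of the robot, y to its left, z up, the work surface at z = 0. Lengths are in m, angles in rad, forces in N, time in s.
With the tool pointing down it reaches from about 0.35 to 0.975 m from the base axis. Payload 4.9 kg.
Tool frame: the origin (TCP) lies midway between the tips of the shut fingers; the grasp point (between the pads) lies 19 mm behind it; z points along the fingers, y is the line along which they close (so a half turn about z gives the same grasp; the last joint's range is limited). The gripper opens to 85 mm and grips with 20 to 120 N. Pads are 22 mm wide; open, the fingers measure 114 mm over their backs; the gripper's body (76 mm by 85 mm) begins 54 mm behind the grasp point. The pads swing forward as they close: fully open they stand 13 mm farther back than shut.
Start: joints at [1.073, 0.053, 1.613, -0, 1.476, -0.119], TCP at [0.231, 0.581, 0.231] pointing down, gripper open.
Joint ranges: [-3.01, 3.01], [-1.01, 2.22], [0.06, 2.58], [-1.02, 4.17], [0.09, 2.62], [-3.14, 3.14]. Speed limits (rad/s): [2.57, 2.57, 3.14, 3.14, 3.14, 3.14].

INTERFACE

Orientations are given as a unit quaternion [w, x, y, z].
In Python, from plant import state, grab_frame, camera_info, job_done, spot_in, masks_of, pinpoint gives the robot as it stands.
- The arm moves only by the shell command python3 -m handwheel 'ROWS' [OPENING]. ROWS is JSON, a list that holds one entry, the list of rows, each a list of 6 numbers: the shift along the world's x, y, z in m, then the turn, a rotation vector about the world's x, y, z in degrees. In form: [[[tx, ty, tz, ax, ay, az], ...]]. A call has 1 to 20 rows; each row shifts and turns the commanded pose from where the row before left it; what a row does not reach is not made up. A row lasts 1/12 s, in which the tool goes at most 41.7 mm and 7.16 degrees, less where a joint would pass 70% of its speed; a pose out of reach is approached as far as the arm can. A call is refused whole if a number of a shift passes 0.0417 or a number of a turn 7.16, either way. A call with a gripper value outside its range is refused whole. OPENING is the opening, from 0 (shut) to 1 (fully open), set as the call begins (- or left out, the last holds). The fingers move at their own pace and stop on an object; the grip force is fixed at half the most. Time passes only in rows, so rows that do not move let the fingers close. It gives the time, the measured TCP pose, the force, the opening and the grip force at its end, in the units of the state.
- state(): the state, without advancing time (a new reading comes with each control period).
- grab_frame(name): name is "scene" or "top" or "wrist"; returns (picture, depth): 420x560x3 uint8, blue, green, red; 420x560 float32, m along the optical axis (not along the pixel's ray), 0 where there is no reading.
- camera_info(name): a dict with "fx", "fy", "cx", "cy" (pixels), "T" (4x4, takes a point from camera to world coordinates). Camera axes: x right, y up, looking along -z (the intrinsics and any distortion apply to the point x, -y, -z); pixel columns grow to the right and rows downward; lengths in m; the calibration is good to about 2 mm. A picture is of the moment at which its call begins: read the wrist's pose just before it. camera_info takes no time and is no camera call; for the wrist camera it gives the pose at the moment of the call.
- job_done(): hands the job in; it is judged then, once.
Trained networks look in the newest picture that a camera, given by its name, has taken for a name from the list of things; names that differ only in an ending like _2 or _b are one class to them, and where a whole thing is asked for, a point or a joint stands for the part that bears it (a point fixed in the world has none). Each returns a list of dicts, best first, with "conf" (0 to 1); they miss things now and then, are a little off and sometimes report something else, mostly with a low value. They report only what shows in the picture. A call takes as long as a camera call.
- spot_in(camera, thing): "box" ([left, top, width, height] in pixels, round what is visible of it).
- masks_of(camera, thing): "region" (420x560 bool, what is visible of it) and "box" ([left, top, width, height] in pixels, round what is visible of it).
- pinpoint(camera, thing): "position" ([column, row] in pixels: a listed point, or the origin of a listed thing).
The state is a dict: "time": time; "joint_pos": joint angles; "joint_vel": joint speeds; "joint_efforts": joint torques, N m; "tool_pos": TCP position; "tool_rot": TCP orientation; "contact_force": force on the tool from outside, world axes, zero at the start; "ft_torque": the same for the moment, N m; "gripper_width": opening from 0.0 (shut) to 1.0 (fully open); "grasp_force": force on a finger pad.
Only numpy, scipy, OpenCV 4.12 (cv2) and the standard library are available. Lean on these libraries where they do the work, as an engineer would, in place of code of your own. Each camera call takes 0.05 s, during which the arm holds its last target. There are 200 camera calls.

TASK

Pack two kits for a camping trip. Supper kit, in the two-tier plastic box: fold its hinged grey flap right over, lay the garlic press in the long compartment underneath, shut the flap again and stand the slim spice jar in the round cup on top of it. Cocoa kit, in the open wooden caddy: lay the spoon flat in the long compartment and stand the stout jar upright in the empty square one; leave the yoghurt pot, which belongs to neither kit, where it is.

Things in the scene. Friction and masses are not known exactly. Their poses are not given: they have to be found in the camera images.
- press: Garlic press, steel head, two black handles one above the other; 178 long, 33 wide, 52 high, 0.24 kg; it rests on head and lower handle. Origin: centre of its underside; y along it from the head (-89..-44 mm, 33 wide) to the handle ends (+89); z up. Handles 20 wide from y -45 to +89, lower z 2..22, upper z 30..52 mm; they do not move. Grip across them near y = 0.
- spoon: Serving spoon, wooden handle and oval metal bowl, lying flat; 179 long, 39 wide at the bowl, 13 high, 0.04 kg. Origin: centre of its underside; y along it from the bowl (-90..-30 mm) to the handle's end (+90), z up. The handle, y -5..+90, is 18 wide and 12 high and lies on the surface; grip across it near y = +10 mm.
- slim_jar: Slim spice jar with a red cap, round, 42 mm in diameter (cap 45), 106 high, 0.11 kg, standing. Origin: centre of its underside, z up the axis.
- stout_jar: Stout glass jar with pale screw lid and brown powder, round, 61 mm in diameter (lid 56, from z 84 mm), 100 high, 0.2 kg, standing; the lid stays on. Origin: centre of its underside, z up the axis.
- supper_box: Two-tier box, pale plastic, fixed; 214 (its x) by 98 (its y) by 66 high. Origin: centre of its underside, z up. One long lower compartment, inside 204 by 88, floor at z 5 mm, walls 5 thick. Covered by the grey flap, hinged along the -y edge: hinge line parallel to the box's x, at y = -53.5, z = 68.5 mm.
- flap (a joint): Angle of the box's grey divider flap: 0 shut (level on the walls, 5 mm thick, top at box z = 71 mm), growing as its free +y edge rises and goes over the hinge; 1.57 upright, 3.0 folded right back (stop), nearly level outside the box's -y side. 0.12 kg, damped hinge: let go, it sinks shut below about 1.5 and falls open above about 1.7.
- flap_tab (a point): Centre of the flap's grip: a dark round bar, 16 mm in diameter, 26 long, parallel to the hinge line and 123.5 mm from it, 21 mm outside the box's +y wall at mid length (box z = 68.5 mm when shut). Pinch it on its two end faces, i.e. along the box's x; it may turn between the fingers as the flap swings.
- flap_cup (a point): Centre of the floor of the round cup (a ring with 70 mm inner diameter, 14 mm high) on the middle of the flap's upper face; with the flap shut, 71 mm above the box's origin and straight over it. z points out of the flap's upper face (up when shut).
- cocoa_caddy: Open wooden caddy, fixed; 216 (its x) by 184 (its y) by 48 high, walls 6 thick. Origin: centre of its underside, z up; floor at z 5 mm. Long compartment on the +y side: inside 204 by 80, centre x 0, y +46 mm. On the -y side two smaller ones: the empty one at the -x end, inside 88 by 86, centre x -58, y -43 mm; the other (+x end) already holds two batteries.
- pot: Yoghurt pot, white with printed fruit, 72 mm in diameter at the rim, 71 high, standing among the jars; belongs to neither kit and stays where it is. Origin: centre of its underside.

How it is judged:
On the way, in this order (a step that is already met when the one before it is completed fails the run):
1. the flap has been lifted over (value of joint flap above 1.3 rad), for 0.2 s.
2. the garlic press is in the lower compartment while the flap is up (x of press in the frame of supper_box between -0.03 and 0.03 m and y of press in the frame of supper_box between -0.045 and 0.045 m and z of press in the frame of supper_box between 0 and 0.045 m and value of joint flap above 1 rad), for 0.2 s.
3. the flap is shut over the garlic press (x of press in the frame of supper_box between -0.03 and 0.03 m and y of press in the frame of supper_box between -0.045 and 0.045 m and z of press in the frame of supper_box between 0 and 0.045 m and value of joint flap below 0.06 rad), for 0.2 s.
At the end, for the whole second after the job is handed in: Garlic press inside the two-tier box's lower compartment, flap shut over it (under 0.06 rad); slim jar upright in the flap's cup, within 18 mm of its centre; spoon flat in the caddy's long compartment; stout jar upright on the floor of the empty square one (7 degrees); all at rest (all of step 3 and horizontal distance between slim_jar and flap_cup below 0.018 m and z of slim_jar in the frame of flap_cup between -0.006 and 0.006 m and angle between each of slim_jar, stout_jar's own z axis and vertical below 0.12 rad and x of spoon in the frame of cocoa_caddy between -0.03 and 0.03 m and y of spoon in the frame of cocoa_caddy between 0.012 and 0.08 m and z of spoon in the frame of cocoa_caddy between 0 and 0.016 m and angle between spoon's own z axis and vertical below 0.25 rad and x of stout_jar in the frame of cocoa_caddy between -0.08 and -0.036 m and y of stout_jar in the frame of cocoa_caddy between -0.066 and -0.02 m and z of stout_jar in the frame of cocoa_caddy between 0 and 0.012 m and linear speed of each of press, spoon, slim_jar, stout_jar below 0.02 m/s and angular speed of each of press, spoon, slim_jar, stout_jar below 0.2 rad/s); the robot touches nothing.
It fails at once if the yoghurt pot is pushed or carried more than 60 mm away (distance of pot from where it was at the start of the episode above 0.06 m).
It also fails if it takes over 144 s, if anything falls off the work surface, if the arm or the gripper's body presses on something with over 40 N, if the wrist force passes 120 N, or if a joint passes its speed limit or range.

## Working session

There is one attempt and no reset: what is moved stays moved. The work goes in short steps, Python scripts to look and compute and a shell command to move; the robot and the scene stay as the last step left them, time stands still between calls to the robot, and variables do not carry over. Pictures are saved under pics/ and viewed, at most 14 in all, crops included, and the job is handed in when it is done.

```bash
ls; mkdir -p pics
cat > h.py <<'E'
import numpy as np, cv2
from plant import *
def px2w(cam,uv,depth=None,z=None,info=None):
    c=info or camera_info(cam);T=np.array(c["T"])
    d=np.array([(uv[0]-c["cx"])/c["fx"],-(uv[1]-c["cy"])/c["fy"],-1.0])
    if depth is not None: p=d*depth; return T[:3,:3]@p+T[:3,3]
    r=T[:3,:3]@d; return T[:3,3]+r*(z-T[2,3])/r[2]
def cloud(cam,D,info=None):
    c=info or camera_info(cam);T=np.array(c["T"])
    v,u=np.mgrid[:D.shape[0],:D.shape[1]]
    P=np.stack([(u-c["cx"])/c["fx"]*D,-(v-c["cy"])/c["fy"]*D,-D],-1)
    return P@T[:3,:3].T+T[:3,3]
E
python3 - <<'E'
from h import *
print(state())
I={}
for n in("scene","top"):
    im,D=grab_frame(n);cv2.imwrite(f"pics/{n}0.png",im);P=cloud(n,D);print(n,camera_info(n))
    for t in["press","spoon","slim_jar","stout_jar","supper_box","flap","flap_tab","flap_cup","cocoa_caddy","pot"]:
        m=masks_of(n,t); q=pinpoint(n,t)
        s=t
        if m:
            R=m[0]["region"]&(D>0);W=P[R]
            s+=f" {m[0]['conf']:.2f} box{np.round(m[0]['box'])} n{len(m)} min{np.percentile(W,2,axis=0).round(3)} max{np.percentile(W,98,axis=0).round(3)}"
        if q:
            s+=f" pp{np.round(q[0]['position'])} {q[0]['conf']:.2f} w0 {px2w(n,q[0]['position'],z=0).round(3)}"
        print(s)
E
```

```text
pics
{'time': 0.0, 'joint_pos': array([ 1.07300006e+00,  5.34014912e-02,  1.61429329e+00, -3.88303884e-05,
        1.47597338e+00, -1.18973797e-01]), 'joint_vel': array([-0.00088647, -0.00137888,  0.00094943,  0.00189111,  0.00244104,
       -0.00117452]), 'joint_efforts': array([ 2.23386582e-03, -3.93675649e+01, -3.70182931e+01,  4.37884012e-05,
        6.87388223e-03, -1.53789489e-05]), 'tool_pos': array([0.23083948, 0.58014419, 0.23003576]), 'tool_rot': array([-2.96566249e-04,  1.88278768e-01,  9.82115079e-01, -9.94667690e-04]), 'contact_force': array([ 0.27791303,  0.65612023, -0.39667325]), 'ft_torque': array([ 0.03897753, -0.01438685,  0.04389042]), 'grasp_force': 0.0, 'gripper_width': 1.0030955442749885}
scene {'fx': 528.962175184988, 'fy': 528.962175184988, 'cx': 280.58399694006204, 'cy': 206.45435398341505, 'T': array([[ 0.58880013,  0.55811436, -0.58465611, -0.33387264],
       [-0.80815198,  0.4193077 , -0.41360783, -0.58246379],
       [ 0.01431034,  0.71602333,  0.69792965,  1.06326142],
       [ 0.        ,  0.        ,  0.        ,  1.        ]])}
press 0.78 box[396. 243.  36.  49.] n1 min[ 0.482 -0.382  0.003] max[ 0.65  -0.355  0.05 ] pp[410. 273.] 0.77 w0 [ 0.559 -0.361  0.   ]
spoon 0.65 box[185. 154.  36.  32.] n1 min[ 0.45   0.313 -0.004] max[0.619 0.353 0.015] pp[269. 181.] 0.74 w0 [0.624 0.14  0.   ]
slim_jar 0.95 box[324. 258.  22.  40.] n1 min[ 0.368 -0.254  0.003] max[ 0.41  -0.212  0.108] pp[331. 293.] 0.77 w0 [ 0.384 -0.234  0.   ]
stout_jar 0.66 box[208. 193.  29.  38.] n1 min[0.382 0.117 0.006] max[0.433 0.17  0.101] pp[222. 219.] 0.96 w0 [0.418 0.15  0.   ]
supper_box 0.73 box[294. 179.  75.  76.] n2 min[ 0.475 -0.166  0.001] max[ 0.683 -0.061  0.083] pp[333. 226.] 0.58 w0 [ 0.584 -0.114  0.   ]Traceback (most recent call last):
  File "<stdin>", line 7, in <module>
ValueError: it knows: cocoa_caddy, flap_cup, flap_tab, pot, press, slim_jar, spoon, stout_jar, supper_box
```

```bash
cat > look.py <<'E'
from h import *
import sys
n=sys.argv[1];im,D=grab_frame(n);inf=camera_info(n);cv2.imwrite(sys.argv[2],im);P=cloud(n,D,inf);np.save("P.npy",P)
for t in sys.argv[3:]:
    m=masks_of(n,t); q=pinpoint(n,t); s=t
    for k in m[:2]:
        W=P[k["region"]&(D>0)]
        a=W[:,:2];top=W[W[:,2]>np.percentile(W[:,2],95)-.008]
        r=cv2.minAreaRect((a*1000).astype(np.float32))
        s+=f"\n  {k['conf']:.2f} box{np.round(k['box'])} min{np.percentile(W,2,axis=0).round(3)} max{np.percentile(W,98,axis=0).round(3)} topmean{((np.percentile(top,1,axis=0)+np.percentile(top,99,axis=0))/2).round(3)} rect{np.round(r[0],0)} {np.round(r[1],0)} {r[2]:.1f}"
    for k in q[:2]: s+=f"\n  pp{np.round(k['position'])} {k['conf']:.2f} w0 {px2w(n,k['position'],z=0,info=inf).round(3)}"
    print(s)
E
python3 look.py top pics/t1.png press spoon slim_jar stout_jar supper_box flap_tab flap_cup cocoa_caddy pot
```

```text
press
  0.91 box[429. 132.  10.  71.] min[ 0.485 -0.382 -0.001] max[ 0.656 -0.354  0.051] topmean[ 0.552 -0.363  0.047] rect[ 574. -366.] [ 35. 185.] 85.6
  pp[433. 166.] 0.95 w0 [ 0.58 -0.37  0.  ]
spoon
  0.95 box[146. 151.  10.  72.] min[ 0.452  0.314 -0.   ] max[0.62  0.347 0.015] topmean[0.535 0.329 0.011] rect[537. 329.] [ 39. 181.] 89.9
  0.36 box[297. 115.  59.  90.] min[ 0.485 -0.166  0.064] max[ 0.685 -0.055  0.084] topmean[ 0.586 -0.102  0.079] rect[ 586. -106.] [145. 213.] 88.8
  pp[152. 191.] 0.97 w0 [0.527 0.335 0.   ]
slim_jar
  0.74 box[367. 227.  32.  27.] min[ 0.371 -0.251 -0.   ] max[ 0.419 -0.209  0.11 ] topmean[ 0.393 -0.231  0.106] rect[ 400. -239.] [43. 67.] 36.6
  pp[376. 244.] 0.68 w0 [ 0.386 -0.221  0.   ]
stout_jar
  0.66 box[211. 219.  30.  28.] min[0.385 0.119 0.027] max[0.437 0.17  0.102] topmean[0.413 0.146 0.099] rect[411. 146.] [55. 57.] 62.8
  pp[227. 235.] 0.89 w0 [0.414 0.146 0.   ]
supper_box
  0.89 box[297. 116.  61.  91.] min[ 0.479 -0.165  0.047] max[ 0.686 -0.051  0.084] topmean[ 0.585 -0.102  0.078] rect[ 583. -107.] [217. 148.] 1.7
  0.21 bo
[... 503 characters left out ...]
 max[ 0.686 -0.051  0.084] topmean[ 0.586 -0.102  0.079] rect[ 586. -101.] [212. 135.] 1.4
  0.54 box[145. 239.  35.  36.] min[ 0.324  0.259 -0.001] max[0.395 0.324 0.074] topmean[0.358 0.29  0.07 ] rect[362. 302.] [92. 75.] 69.1
  pp[330. 155.] 0.60 w0 [ 0.613 -0.112  0.   ]
  pp[167. 255.] 0.57 w0 [0.366 0.294 0.   ]
cocoa_caddy
  0.71 box[185. 101.  80.  97.] min[ 0.512  0.06  -0.001] max[0.726 0.241 0.049] topmean[0.619 0.149 0.046] rect[619. 150.] [217. 184.] 4.7
  pp[226. 150.] 0.95 w0 [0.629 0.149 0.   ]
pot
  0.88 box[147. 241.  33.  33.] min[0.325 0.259 0.029] max[0.393 0.322 0.074] topmean[0.358 0.29  0.07 ] rect[361. 290.] [69. 68.] 64.1
  pp[167. 256.] 0.60 w0 [0.362 0.294 0.   ]
```

View pics/scene0.png

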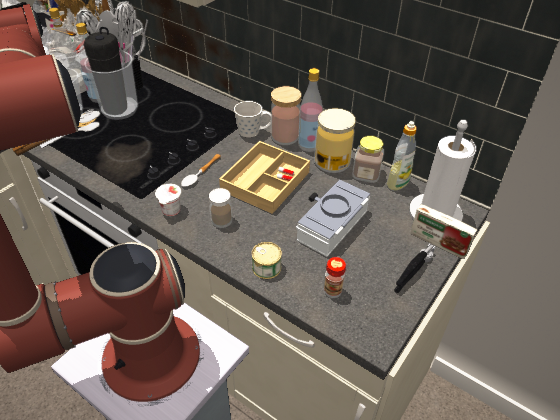

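View pics/t1.png

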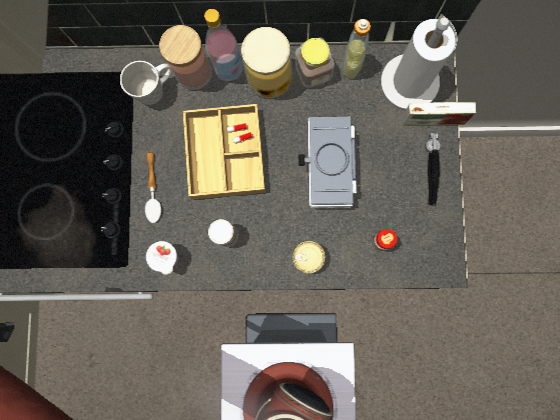

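The scene shows what I need. The caddy (top picture, 225,150) has its empty square at (245,178). The box's tab is at (303,160), towards +y, with the press at (433,167), the slim jar at (386,239), the stout jar at (221,232) and the spoon at (152,185). The yellow tin at (309,257) isn't on the list. Next I'll refine the box and caddy poses.

Run:
```python
from h import *
P=np.load("P.npy");p=P.reshape(-1,3)
def sel(x0,x1,y0,y1,z0,z1): 
    return p[(p[:,0]>x0)&(p[:,0]<x1)&(p[:,1]>y0)&(p[:,1]<y1)&(p[:,2]>z0)&(p[:,2]<z1)]
f=sel(.46,.71,-.19,-.02,.06,.1)
r=cv2.minAreaRect((f[f[:,1]<-.065][:,:2]*1000).astype(np.float32));print("flap",r)
c=f[f[:,2]>.078];print("ring",(c.min(0)+c.max(0))/2,np.ptp(c,axis=0),len(c))
t=f[f[:,1]>-.055];print("tab",t.mean(0),t.min(0),t.max(0),len(t))
for y in(-.15,-.13,-.07): 
    e=f[abs(f[:,1]-y)<.004];print(y,e[:,0].min(),e[:,0].max())
for x in(.5,.53,.64,.67): 
    e=f[abs(f[:,0]-x)<.004];print(x,e[:,1].min(),e[:,1].max())
c=sel(.48,.76,.03,.27,.043,.052);print("caddy",cv2.minAreaRect((c[:,:2]*1000).astype(np.float32)))
b=sel(.46,.7,-.41,-.33,.02,.06)
b=b[(b[:,0]<.64)&(b[:,2]>.044)];print("press handle fit",np.polyfit(b[:,0],b[:,1],1),b.mean(0),b.min(0),b.max(0))
a=sel(.46,.7,-.41,-.33,.01,.06);print("press ext",a.min(0),a.max(0))
s=sel(.44,.64,.30,.36,.006,.02);print("spoon",cv2.minAreaRect((s[:,:2]*1000).astype(np.float32)))
h=s[s[:,0]>.55];print(np.polyfit(h[:,0],h[:,1],1),h.mean(0))
```

```text
flap ((585.2799072265625, -116.81300354003906), (213.47532653808594, 103.59351348876953), 0.12197460234165192)
ring [ 0.58443133 -0.0928899   0.08327431] [0.1546587  0.1132509  0.01051985] 195
tab [ 0.58465064 -0.04227494  0.07232786] [ 0.57278639 -0.05323961  0.06395399] [ 0.59840944 -0.03389639  0.08205264] 91
-0.15 0.4801044556954201 0.6919105001166242
-0.13 0.4795952785145701 0.6892639262222283
-0.07 0.4784482694302613 0.6903456097516419
0.5 -0.1604089213828504 -0.061214814874319914
0.53 -0.1684636861682103 -0.06165337235627977
0.64 -0.16651773955377272 -0.06108712062985912
0.67 -0.167361730085729 -0.0616017754839087
caddy ((619.662109375, 150.56883239746094), (217.16415405273438, 184.4752197265625), 4.615768909454346)
press handle fit [-0.06317007 -0.32793834] [ 0.55443586 -0.36296209  0.04757727] [ 0.49710067 -0.37318848  0.04408904] [ 0.60530177 -0.3534032   0.05500919]
press ext [ 0.48147132 -0.40972919  0.01000764] [ 0.68839866 -0.33007073  0.05998491]
spoon ((535.240966796875, 334.979736328125), (178.37628173828125, 37.545894622802734), 6.350949287414551)
[0.07191893 0.29495626] [0.58871345 0.3372959  0.0102706 ]
```

```bash
python3 -m handwheel '[[[0.0177,-0.031,-0.002,0,0,-3.4],[0.0177,-0.031,-0.002,0,0,-3.4],[0.0177,-0.031,-0.002,0,0,-3.4],[0.0177,-0.031,-0.002,0,0,-3.4],[0.0177,-0.031,-0.002,0,0,-3.4],[0.0177,-0.031,-0.002,0,0,-3.4],[0.0177,-0.031,-0.002,0,0,-3.4],[0.0177,-0.031,-0.002,0,0,-3.4],[0.0177,-0.031,-0.002,0,0,-3.4],[0.0177,-0.031,-0.002,0,0,-3.4],[0.0177,-0.031,-0.002,0,0,-3.4],[0.0177,-0.031,-0.002,0,0,-3.4],[0.0177,-0.031,-0.002,0,0,-3.4],[0.0177,-0.031,-0.002,0,0,-3.4],[0.0177,-0.031,-0.002,0,0,-3.4],[0.0177,-0.031,-0.002,0,0,-3.4],[0.0177,-0.031,-0.002,0,0,-3.4],[0.0177,-0.031,-0.002,0,0,-3.4],[0.0177,-0.031,-0.002,0,0,-3.4],[0.0177,-0.031,-0.002,0,0,-3.4]]]' 0.65
cat > st.py <<'E'
from h import *
from scipy.spatial.transform import Rotation as R
s=state();q=s["tool_rot"];M=R.from_quat(q[[1,2,3,0]]).as_matrix()
print(round(s["time"],2),s["tool_pos"].round(4),"yaw of closing",np.degrees(np.arctan2(M[1,1],M[0,1])).round(1),"z",M[:,2].round(3),"F",s["contact_force"].round(1),"w",s["gripper_width"].round(3),s["grasp_force"],s["joint_pos"].round(2))
E
python3 st.py; python3 look.py wrist pics/w1.png flap_tab flap_cup
```

```text
time: 3.22
tool_pos: [0.5858, -0.0411, 0.1913]
tool_rot: [0.0, 0.706, 0.708, 0.0]
contact_force: [1.3, -0.2, 0.5]
gripper_width: 0.65
grasp_force: 0.0
flap_tab
  0.65 box[169. 186. 230. 133.] min[ 0.485 -0.167  0.069] max[ 0.687 -0.045  0.085] topmean[ 0.586 -0.096  0.139] rect[ 585. -132.] [194. 269.] 89.2
  pp[281. 198.] 0.82 w0 [ 0.584 -0.068  0.   ]
flap_cup
  0.77 box[170. 188. 226. 130.] min[ 0.485 -0.167  0.069] max[ 0.686 -0.046  0.085] topmean[ 0.586 -0.098  0.081] rect[ 586. -128.] [182. 211.] 89.9Traceback (most recent call last):
  File "st.py", line 4, in <module>
    print(round(s["time"],2),s["tool_pos"].round(4),"yaw of closing",np.degrees(np.arctan2(M[1,1],M[0,1])).round(1),"z",M[:,2].round(3),"F",s["contact_force"].round(1),"w",s["gripper_width"].round(3),s["grasp_force"],s["joint_pos"].round(2))
                                                                                                                                                                            ^^^^^^^^^^^^^^^^^^^^^^^^
AttributeError: 'float' object has no attribute 'round'
```

View pics/w1.png

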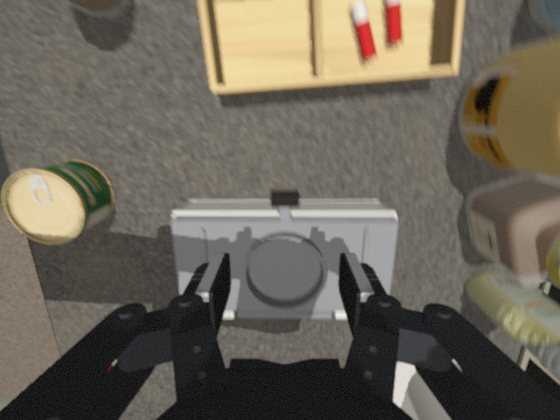

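The tab shows clearly at (285,198), centred on the flap, with the fingers straddling it.

```bash
sed -i 's/s\["gripper_width"\].round(3)/round(float(s["gripper_width"]),3)/' st.py; python3 st.py
python3 - <<'E'
from h import *
for uv in((281,198),(285,198)): print(px2w("wrist",uv,z=.0745))
P=np.load("P.npy"); q=P[192:204,272:298].reshape(-1,3);q=q[q[:,2]>.06];print(q.mean(0),q.min(0),q.max(0))
f=P.reshape(-1,3);f=f[(f[:,2]>.066)&(f[:,2]<.076)&(abs(f[:,0]-.585)<.13)&(f[:,1]<-.02)&(f[:,1]>-.2)];print(np.percentile(f,[1,99],axis=0))
E
```

```text
3.47 [ 0.5848 -0.039   0.1911] yaw of closing 0.3 z [-0.001  0.001 -1.   ] F [-1.7  0.2  0.1] w 0.649 0.0 [-0.19 -0.01  1.75  0.    1.41 -0.2 ]
[ 0.58062549 -0.03685609  0.0745    ]
[ 0.58417194 -0.03683726  0.0745    ]
[ 0.58716508 -0.04368523  0.07615653] [ 0.57606493 -0.04958944  0.07158994] [0.59829551 0.03357579 0.33328005]
[[ 0.48268286 -0.16966501  0.06882275]
 [ 0.68920236 -0.04004871  0.07540488]]
```

```bash
python3 -m handwheel '[[[0,-0.001,-0.027,0,0,0],[0,0,-0.027,0,0,0],[0,0,-0.027,0,0,0],[0,0,-0.027,0,0,0],[0,0,-0.027,0,0,0],[0,0,0,0,0,0]]]' && python3 -m handwheel '[[[0,0,0,0,0,0],[0,0,0,0,0,0],[0,0,0,0,0,0],[0,0,0,0,0,0],[0,0,0,0,0,0],[0,0,0,0,0,0],[0,0,0,0,0,0]]]' 0; python3 st.py
```

```text
time: 3.97
tool_pos: [0.58, -0.0378, 0.0502]
tool_rot: [-0.005, 0.704, 0.71, -0.003]
contact_force: [-2.0, -0.4, 0.2]
gripper_width: 0.652
grasp_force: 0.0
time: 4.55
tool_pos: [0.585, -0.0398, 0.059]
tool_rot: [-0.0, 0.705, 0.709, -0.0]
contact_force: [-6.9, 1.3, 4.8]
gripper_width: 0.283
grasp_force: 59.1
4.55 [ 0.585  -0.0398  0.059 ] yaw of closing 0.3 z [-0.001  0.    -1.   ] F [-6.9  1.3  4.8] w 0.283 59.13157761096954 [-0.19  0.13  1.83  0.    1.18 -0.2 ]
```

```bash
python3 -m handwheel '[[[0,-0.0009,0.015,0,0,0],[0,-0.0027,0.0148,0,0,0],[0,-0.0045,0.0144,0,0,0],[0,-0.0063,0.0137,0,0,0],[0,-0.0079,0.0129,0,0,0],[0,-0.0094,0.0118,0,0,0],[0,-0.0108,0.0106,0,0,0],[0,-0.012,0.0092,0,0,0],[0,-0.013,0.0077,0,0,0],[0,-0.0138,0.006,0,0,0]]]'
```

```text
time: 5.38
tool_pos: [0.585, -0.1222, 0.173]
tool_rot: [-0.001, 0.705, 0.709, 0.001]
contact_force: [1.3, 0.6, -10.2]
gripper_width: 0.283
grasp_force: 59.3
```

Forces are low and it's still gripping, so I'll continue over.

```bash
python3 -m handwheel '[[[0,-0.0145,0.0043,0,0,0],[0,-0.0149,0.0025,0,0,0],[0,-0.0151,0.0007,0,0,0],[0,-0.015,-0.0012,0,0,0],[0,-0.0148,-0.003,0,0,0],[0,-0.0143,-0.0048,0,0,0],[0,-0.0136,-0.0065,0,0,0],[0,-0.0127,-0.0081,0,0,0],[0,-0.0116,-0.0096,0,0,0],[0,-0.0104,-0.0109,0,0,0],[0,0,0,0,0,0]]]'; python3 look.py scene pics/s2.png press
```

```text
time: 6.3
tool_pos: [0.5857, -0.2658, 0.1384]
tool_rot: [0.005, 0.706, 0.708, -0.003]
contact_force: [-5.5, -7.7, 9.8]
gripper_width: 0.242
grasp_force: 58.3
press
  0.59 box[395. 245.  40.  47.] min[ 0.483 -0.381  0.004] max[ 0.649 -0.355  0.05 ] topmean[ 0.55  -0.365  0.047] rect[ 575. -361.] [ 34. 191.] 82.2
  pp[414. 269.] 0.98 w0 [ 0.577 -0.365  0.   ]
```

View pics/s2.png

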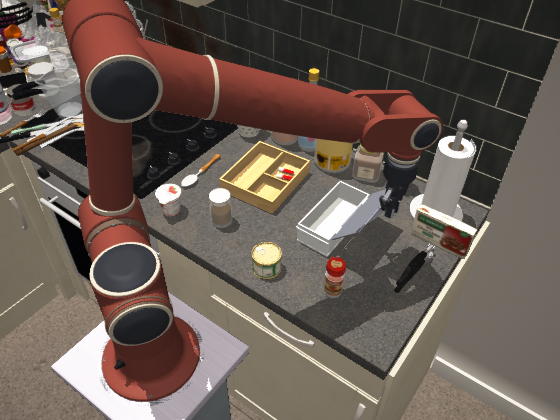

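The flap is at about 2.4 rad with the box open. I'll release it and go above the press.

```bash
python3 -m handwheel '[[[0,0,0,0,0,0],[0,0,0,0,0,0],[0,0,0,0,0,0],[0,0,0.03,0,0,0],[0,0,0.03,0,0,0],[0,0,0.02,0,0,-6.7],[-0.001,-0.0075,0,0,0,-6.7],[-0.001,-0.0075,0,0,0,-6.7],[-0.001,-0.0075,0,0,0,-6.7],[-0.001,-0.0075,0,0,0,-6.7],[-0.001,-0.0075,0,0,0,-6.7],[-0.001,-0.0075,0,0,0,-6.7],[-0.001,-0.0075,0,0,0,-6.7],[-0.001,-0.0075,0,0,0,-6.7],[-0.001,-0.0075,0,0,0,-6.7],[-0.001,-0.0075,0,0,0,-6.7],[-0.001,-0.0075,0,0,0,-6.7],[0,-0.0075,0,0,0,-6.7],[0,-0.0075,0,0,0,-6.7],[0,0,0,0,0,0]]]' 0.65; python3 st.py;python3 look.py wrist pics/w2.png press
```

```text
time: 8.12
tool_pos: [0.5742, -0.3573, 0.2156]
tool_rot: [0.0, 0.999, -0.032, 0.0]
contact_force: [0.5, 0.3, -0.1]
gripper_width: 0.651
grasp_force: 0.0
8.12 [ 0.5742 -0.3573  0.2156] yaw of closing -93.6 z [ 0.    -0.001 -1.   ] F [ 0.5  0.3 -0.1] w 0.651 0.0 [-0.67  0.18  1.5  -0.    1.46  0.97]
press
  0.68 box[277. 102.  27. 160.] min[ 0.488 -0.378  0.016] max[ 0.652 -0.353  0.051] topmean[ 0.554 -0.363  0.047] rect[ 567. -364.] [ 31. 175.] 88.0
  pp[292. 178.] 0.72 w0 [ 0.569 -0.366  0.   ]
```

View pics/w2.png

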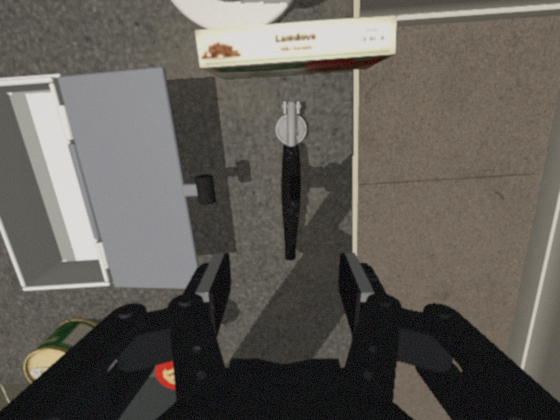

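```bash
python3 -m handwheel '[[[-0.002,-0.007,-0.0288,0,0,0],[0,0,-0.0288,0,0,0],[0,0,-0.0288,0,0,0],[0,0,-0.0288,0,0,0],[0,0,-0.0288,0,0,0],[0,0,-0.0288,0,0,0],[0,0,-0.0288,0,0,0],[0,0,0,0,0,0],[0,0,0,0,0,0]]]' && python3 st.py && python3 -m handwheel '[[[0,0,0,0,0,0],[0,0,0,0,0,0],[0,0,0,0,0,0],[0,0,0,0,0,0],[0,0,0,0,0,0],[0,0,0,0,0,0],[0,0,0,0,0,0],[0,0,0,0,0,0]]]' 0; python3 st.py
```

```text
time: 9.02
tool_pos: [0.5709, -0.3615, 0.0122]
tool_rot: [-0.001, 1.0, -0.03, -0.002]
contact_force: [0.2, -0.3, 0.9]
gripper_width: 0.651
grasp_force: 0.0
9.02 [ 0.5709 -0.3615  0.0122] yaw of closing -93.4 z [-0.004  0.003 -1.   ] F [ 0.2 -0.3  0.9] w 0.651 0.0 [-0.67  0.38  1.62  0.    1.14  0.96]
time: 9.68
tool_pos: [0.5738, -0.3643, 0.0174]
tool_rot: [0.001, 1.0, -0.03, 0.002]
contact_force: [-0.5, 1.0, 7.3]
gripper_width: 0.224
grasp_force: 58.6
9.68 [ 0.5738 -0.3643  0.0174] yaw of closing -93.5 z [ 0.004 -0.003 -1.   ] F [-0.5  1.   7.3] w 0.224 58.59182283631526 [-0.68  0.38  1.62  0.    1.14  0.96]
```

```bash
python3 -m handwheel '[[[0,0,0.02,0,0,0],[0,0,0.03,0,0,0],[0,0,0.03,0,0,0],[0,0,0.03,0,0,0],[0,0,0.03,0,0,0],[0,0,0.03,0,0,0],[0.0014,0.0281,0,0,0,0.4],[0.0014,0.0281,0,0,0,0.4],[0.0014,0.0281,0,0,0,0.4],[0.0014,0.0281,0,0,0,0.4],[0.0014,0.0281,0,0,0,0.4],[0.0014,0.0281,0,0,0,0.4],[0.0014,0.0281,0,0,0,0.4],[0.0014,0.0281,0,0,0,0.4],[0.0014,0.0281,0,0,0,0.4],[0,0,0,0,0,0],[0,0,0,0,0,0]]]' ;python3 st.py; python3 look.py wrist pics/w3.png press supper_box
python3 - <<'E'
from h import *
p=np.load("P.npy").reshape(-1,3)
w=p[(p[:,2]>.055)&(p[:,2]<.07)&(abs(p[:,0]-.585)<.13)&(abs(p[:,1]+.111)<.07)];print(np.percentile(w,[1,99],axis=0))
E
```

```text
time: 11.1
tool_pos: [0.5844, -0.1088, 0.184]
tool_rot: [0.0, 1.0, 0.002, -0.0]
contact_force: [-0.3, -0.1, -2.5]
gripper_width: 0.224
grasp_force: 59.3
11.1 [ 0.5844 -0.1088  0.184 ] yaw of closing -89.8 z [-0. -0. -1.] F [-0.3 -0.1 -2.5] w 0.224 59.32638403493911 [-0.31  0.01  1.73 -0.    1.4   1.26]
press
  0.88 box[250.  90.  71. 276.] min[ 0.555 -0.122  0.18 ] max[ 0.665 -0.097  0.217] topmean[ 0.585 -0.109  0.213] rect[ 608. -108.] [ 38. 128.] 89.0
  pp[287. 255.] 0.56 w0 [ 0.494 -0.113  0.   ]
supper_box
  0.83 box[223.  65. 290. 247.] min[ 0.493 -0.267  0.004] max[ 0.689 -0.064  0.086] topmean[ 0.586 -0.243  0.085] rect[ 557. -198.] [306. 270.] 87.4
[[ 0.51916746 -0.16170085  0.0553034 ]
 [ 0.69039014 -0.06139895  0.0696743 ]]
```

View pics/w3.png

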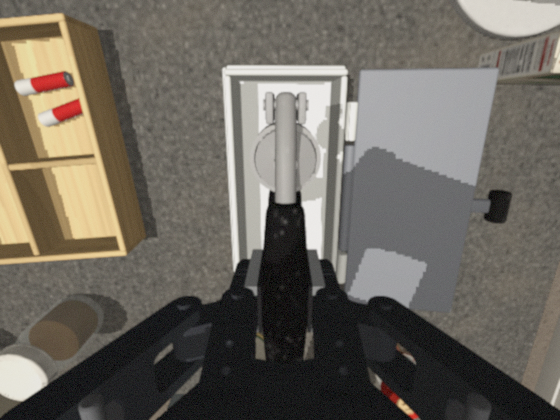

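```bash
python3 -m handwheel '[[[0,-0.002,-0.0273,0,0,0],[0,0,-0.0273,0,0,0],[0,0,-0.0273,0,0,0],[0,0,-0.0273,0,0,0],[0,0,-0.0273,0,0,0],[0,0,-0.0273,0,0,0],[0,0,0,0,0,0],[0,0,0,0,0,0]]]' && python3 -m handwheel '[[[0,0,0,0,0,0],[0,0,0,0,0,0],[0,0,0,0,0,0],[0,0,0.02,0,0,0],[0,0,0.04,0,0,0],[0,0,0.04,0,0,0],[0,0,0.04,0,0,0],[0,0,0.04,0,0,0],[0,0,0,0,0,0],[0,0,0,0,0,0]]]' 0.45; python3 st.py; python3 look.py wrist pics/w4.png press flap_tab
python3 - <<'E'
from h import *
p=np.load("P.npy").reshape(-1,3)
w=p[(p[:,2]>.06)&(p[:,2]<.12)&(abs(p[:,0]-.585)<.04)&(p[:,1]<-.272)&(p[:,1]>-.32)];print(w.mean(0),np.percentile(w,[1,99],axis=0),len(w))
w=p[(p[:,2]>.01)&(p[:,2]<.061)&(abs(p[:,0]-.585)<.1)&(abs(p[:,1]+.111)<.04)];print(np.percentile(w,[1,99],axis=0))
E
```

```text
time: 12.02
tool_pos: [0.5846, -0.1129, 0.0198]
tool_rot: [-0.0, 1.0, 0.0, -0.0]
contact_force: [0.3, -0.1, -2.2]
gripper_width: 0.221
grasp_force: 75.6
time: 12.85
tool_pos: [0.5872, -0.1135, 0.2061]
tool_rot: [0.002, 1.0, 0.0, 0.005]
contact_force: [-0.3, 0.0, -1.4]
gripper_width: 0.45
grasp_force: 0.0
12.85 [ 0.5872 -0.1135  0.2061] yaw of closing -89.9 z [ 0.009 -0.003 -1.   ] F [-0.3  0.  -1.4] w 0.45 0.0 [-0.32 -0.    1.71 -0.    1.42  1.25]
press
  0.88 box[267. 106.  31. 167.] min[ 0.496 -0.124  0.002] max[ 0.661 -0.099  0.053] topmean[ 0.561 -0.111  0.049] rect[ 576. -111.] [ 31. 176.] 89.6
  0.49 box[  0. 289. 108.  98.] min[0.389 0.12  0.004] max[0.439 0.172 0.098] topmean[0.412 0.148 0.094] rect[436. 112.] [ 71. 455.] 40.4
  pp[281. 184.] 0.97 w0 [ 0.579 -0.109  0.   ]
flap_tab
  0.73 box[329.  76. 157. 229.] min[ 0.486 -0.277  0.068] max[ 0.684 -0.162  0.084] topmean[ 0.583 -0.243  0.082] rect[ 558. -249.] [295. 185.] 18.3
  pp[472. 203.] 0.79 w0 [ 0.555 -0.336  0.   ]
[ 0.5831805  -0.28066775  0.08715818] [[ 0.56956854 -0.29008596  0.07837021]
 [ 0.59480886 -0.27247238  0.09122978]] 646
[[ 0.49250606 -0.14372196  0.01478784]
 [ 0.68340336 -0.07835541  0.06041512]]
```

```bash
python3 -m handwheel '[[[0,-0.0133,0,0,0,6.92],[0,-0.0133,0,0,0,6.92],[0,-0.0133,0,0,0,6.92],[0,-0.0133,0,0,0,6.92],[0,-0.0133,0,0,0,6.92],[0,-0.0133,0,0,0,6.92],[0,-0.0133,0,0,0,6.92],[0,-0.0133,0,0,0,6.92],[0,-0.0133,0,0,0,6.92],[0,-0.0133,0,0,0,6.92],[0,-0.0133,0,0,0,6.92],[0,-0.0133,0,0,0,6.92],[0,-0.0133,0,0,0,6.92],[0,0,0,0,0,0],[0,0,0,0,0,0],[0,0,0,0,0,0]]]' 0.65; python3 st.py;  python3 look.py wrist pics/w5.png flap_tab
python3 - <<'E'
from h import *
p=np.load("P.npy").reshape(-1,3)
w=p[(p[:,2]>.07)&(p[:,2]<.12)&(abs(p[:,0]-.585)<.05)&(p[:,1]<-.274)&(p[:,1]>-.32)];print(w.mean(0),np.percentile(w,[1,99],axis=0),len(w))
E
```

```text
time: 14.43
tool_pos: [0.5844, -0.2842, 0.1992]
tool_rot: [-0.001, 0.708, 0.707, -0.0]
contact_force: [-0.6, 0.4, -0.0]
gripper_width: 0.651
grasp_force: 0.0
14.43 [ 0.5844 -0.2842  0.1992] yaw of closing -0.1 z [-0.002  0.001 -1.   ] F [-0.6  0.4 -0. ] w 0.651 0.0 [-0.57  0.13  1.58  0.    1.43 -0.57]
flap_tab
  0.78 box[154.  44. 264. 173.] min[ 0.483 -0.274  0.071] max[ 0.685 -0.163  0.087] topmean[ 0.585 -0.243  0.086] rect[ 585. -241.] [279. 169.] 0.2
  pp[286. 204.] 0.57 w0 [ 0.585 -0.314  0.   ]
  pp[286.   2.] 0.16 w0 [ 0.585 -0.108  0.   ]
[ 0.58461962 -0.28261293  0.09200531] [[ 0.57180306 -0.29141509  0.0860592 ]
 [ 0.59755175 -0.27442594  0.09538407]] 575
```

```bash
python3 -m handwheel '[[[0,0,-0.0245,0,0,0],[0,0,-0.0245,0,0,0],[0,0,-0.0245,0,0,0],[0,0,-0.0245,0,0,0],[0,0,-0.0245,0,0,0],[0,0,0,0,0,0]]]' && python3 -m handwheel '[[[0,0,0,0,0,0],[0,0,0,0,0,0],[0,0,0,0,0,0],[0,0,0,0,0,0],[0,0,0,0,0,0],[0,0,0,0,0,0],[0,0,0,0,0,0]]]' 0; python3 st.py
```

```text
time: 15.08
tool_pos: [0.5812, -0.2822, 0.0716]
tool_rot: [-0.005, 0.707, 0.707, -0.001]
contact_force: [-0.7, 1.1, -1.0]
gripper_width: 0.65
grasp_force: 0.0
time: 15.67
tool_pos: [0.5856, -0.2856, 0.0805]
tool_rot: [0.001, 0.707, 0.707, 0.0]
contact_force: [-3.7, 2.1, 5.6]
gripper_width: 0.284
grasp_force: 59.6
15.67 [ 0.5856 -0.2856  0.0805] yaw of closing 0.1 z [ 0.002 -0.001 -1.   ] F [-3.7  2.1  5.6] w 0.284 59.62677240371704 [-0.57  0.24  1.66  0.    1.23 -0.57]
```

```bash
python3 -m handwheel '[[[0,0.0015,0.0085,0,0,0],[0,0.004,0.0145,0,0,0],[0,0.0058,0.0139,0,0,0],[0,0.0074,0.0132,0,0,0],[0,0.009,0.0121,0,0,0],[0,0.0104,0.0109,0,0,0],[0,0.0116,0.0096,0,0,0],[0,0.0127,0.0081,0,0,0],[0,0.0136,0.0065,0,0,0],[0,0.0143,0.0048,0,0,0],[0,0.0148,0.003,0,0,0],[0,0.015,0.0012,0,0,0],[0,0.0151,-0.0007,0,0,0],[0,0.0149,-0.0025,0,0,0],[0,0.0145,-0.0043,0,0,0]]]'
```

```text
time: 16.92
tool_pos: [0.585, -0.1195, 0.1789]
tool_rot: [0.001, 0.707, 0.708, -0.0]
contact_force: [-1.6, -0.7, 4.9]
gripper_width: 0.256
grasp_force: 58.5
```

```bash
python3 -m handwheel '[[[0,0.0138,-0.006,0,0,0],[0,0.013,-0.0077,0,0,0],[0,0.012,-0.0092,0,0,0],[0,0.0108,-0.0106,0,0,0],[0,0.0094,-0.0118,0,0,0],[0,0.0079,-0.0129,0,0,0],[0,0.0063,-0.0137,0,0,0],[0,0.0045,-0.0144,0,0,0],[0,0.0027,-0.0148,0,0,0],[0,0.0009,-0.014,0,0,0],[0,0,0,0,0,0]]]'; python3 -m handwheel '[[[0,0,0,0,0,0],[0,0,0,0,0,0],[0,0,0,0,0,0],[0,0,0.03,0,0,0],[0,0,0.035,0,0,0],[0,0,0.04,0,0,0],[0,0,0.04,0,0,0],[0,0,0,0,0,0],[0,0,0,0,0,0]]]' 0.65;python3 st.py; python3 look.py wrist pics/w6.png flap_tab slim_jar
python3 - <<'E'
from h import *
p=np.load("P.npy").reshape(-1,3)
w=p[(p[:,2]>.06)&(p[:,2]<.078)&(abs(p[:,0]-.585)<.09)&(p[:,1]>-.16)&(p[:,1]<-.06)]
A=np.c_[w[:,:2],np.ones(len(w))];print("plane",np.linalg.lstsq(A,w[:,2],rcond=None)[0],w[:,2].mean(),len(w))
E
```

```text
time: 17.83
tool_pos: [0.5869, -0.0228, 0.0621]
tool_rot: [-0.009, 0.707, 0.707, 0.013]
contact_force: [8.3, 50.7, 8.1]
gripper_width: 0.004
grasp_force: 25.4
time: 18.58
tool_pos: [0.5865, -0.0384, 0.2111]
tool_rot: [0.003, 0.707, 0.708, 0.002]
contact_force: [-0.9, -0.0, -0.1]
gripper_width: 0.648
grasp_force: 0.0
18.58 [ 0.5865 -0.0384  0.2111] yaw of closing 0.1 z [ 0.007 -0.    -1.   ] F [-0.9 -0.  -0.1] w 0.648 0.0 [-0.19 -0.03  1.73  0.    1.43 -0.19]
flap_tab
  0.76 box[172. 187. 216. 125.] min[ 0.48  -0.161  0.066] max[ 0.682 -0.04   0.082] topmean[ 0.581 -0.089  0.147] rect[ 581. -124.] [265. 193.] 0.1
  pp[276. 193.] 0.95 w0 [ 0.574 -0.057  0.   ]
slim_jar
  0.48 box[143. 303.  10.   8.] min[ 0.396 -0.218  0.001] max[ 0.407 -0.209  0.01 ] topmean[ 0.402 -0.214  0.006] rect[ 402. -213.] [ 3. 15.] 51.7
  0.34 box[174. 187. 214. 122.] min[ 0.481 -0.161  0.066] max[ 0.682 -0.04   0.082] topmean[ 0.582 -0.09   0.144] rect[ 582. -124.] [265. 193.] 0.1
  pp[141. 314.] 0.58 w0 [ 0.389 -0.228  0.   ]
plane [-0.00623023 -0.00650973  0.07138135] 0.06839209639776689 11457
```

View pics/w6.png

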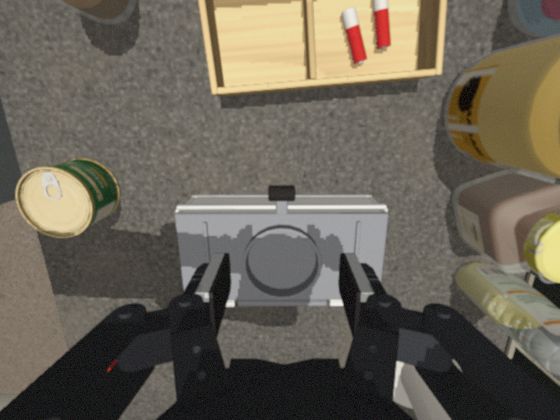

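The flap is shut: it lies level, with the tab at (282,193). The fingers slipped off the tab at the very end, but that did no harm. Next is the slim jar.

```bash
python3 -m handwheel '[[[-0.0241,-0.024,0,0,0,0],[-0.0241,-0.024,0,0,0,0],[-0.0241,-0.024,0,0,0,0],[-0.0241,-0.024,0,0,0,0],[-0.0241,-0.024,0,0,0,0],[-0.0241,-0.024,0,0,0,0],[-0.0241,-0.024,0,0,0,0],[-0.0241,-0.024,0,0,0,0],[0,0,0,0,0,0],[0,0,0,0,0,0],[0,0,0,0,0,0],[0,0,0,0,0,0]]]' 0.9;python3 st.py; python3 look.py wrist pics/w7.png slim_jar; python3 look.py scene pics/s7.png slim_jar
```

```text
time: 19.83
tool_pos: [0.3922, -0.2303, 0.2059]
tool_rot: [-0.001, 0.706, 0.708, 0.0]
contact_force: [0.6, -0.5, -0.0]
gripper_width: 0.901
grasp_force: 0.0
19.83 [ 0.3922 -0.2303  0.2059] yaw of closing 0.1 z [-0.001  0.001 -1.   ] F [ 0.6 -0.5 -0. ] w 0.901 0.0 [-0.7  -0.36  2.02  0.    1.48 -0.7 ]
slim_jar
  0.63 box[259. 158.  51.  72.] min[ 0.37  -0.25   0.001] max[ 0.411 -0.208  0.108] topmean[ 0.391 -0.229  0.105] rect[ 390. -250.] [64. 86.] 5.1
  pp[283. 179.] 0.73 w0 [ 0.39  -0.231  0.   ]
slim_jar
  0.83 box[321. 255.  24.  43.] min[ 0.369 -0.254 -0.003] max[ 0.473 -0.188  0.107] topmean[ 0.391 -0.232  0.104] rect[ 432. -210.] [144.  53.] 23.7
  0.33 box[156. 183.  26.  32.] min[0.324 0.259 0.005] max[0.387 0.316 0.073] topmean[0.355 0.289 0.069] rect[358. 289.] [66. 70.] 71.7
  pp[332. 291.] 0.68 w0 [ 0.392 -0.232  0.   ]
```

Aligned (jar at about 0.391, -0.230). I'll descend to TCP z 0.045 and grip.

```bash
python3 -m handwheel '[[[-0.001,0,-0.032,0,0,0],[0,0,-0.032,0,0,0],[0,0,-0.032,0,0,0],[0,0,-0.032,0,0,0],[0,0,-0.032,0,0,0],[0,0,0,0,0,0],[0,0,0,0,0,0]]]' && python3 -m handwheel '[[[0,0,0,0,0,0],[0,0,0,0,0,0],[0,0,0,0,0,0],[0,0,0,0,0,0],[0,0,0,0,0,0],[0,0,0,0,0,0],[0,0,0,0,0,0]]]' 0; python3 st.py
```

```text
time: 20.72
tool_pos: [0.3898, -0.2299, 0.0452]
tool_rot: [-0.002, 0.707, 0.708, -0.0]
contact_force: [0.4, -0.7, 1.2]
gripper_width: 0.9
grasp_force: 0.0
time: 21.3
tool_pos: [0.3924, -0.2327, 0.0497]
tool_rot: [0.002, 0.707, 0.707, -0.0]
contact_force: [-2.8, 0.9, 7.1]
gripper_width: 0.504
grasp_force: 55.0
21.3 [ 0.3924 -0.2327  0.0497] yaw of closing 0.1 z [ 0.003 -0.003 -1.   ] F [-2.8  0.9  7.1] w 0.504 54.990999503061175 [-0.7  -0.17  2.15 -0.    1.16 -0.7 ]
```

```bash
python3 -m handwheel '[[[0,0,0.03,0,0,0],[0,0,0.03,0,0,0],[0,0,0.03,0,0,0],[0,0,0.03,0,0,0],[0,0,0.03,0,0,0],[0.0242,0.015,0,0,0,0],[0.0242,0.015,0,0,0,0],[0.0242,0.015,0,0,0,0],[0.0242,0.015,0,0,0,0],[0.0242,0.015,0,0,0,0],[0.0242,0.015,0,0,0,0],[0.0242,0.015,0,0,0,0],[0.0242,0.015,0,0,0,0],[0,0,0,0,0,0],[0,0,0,0,0,0],[0,0,0,0,0,0]]]' ; python3 st.py; python3 look.py scene pics/s8.png slim_jar flap_cup
```

```text
time: 22.63
tool_pos: [0.5843, -0.1113, 0.1972]
tool_rot: [0.0, 0.707, 0.708, -0.0]
contact_force: [-0.1, -0.5, -1.4]
gripper_width: 0.506
grasp_force: 55.8
22.63 [ 0.5843 -0.1113  0.1972] yaw of closing 0.1 z [ 0.    -0.001 -1.   ] F [-0.1 -0.5 -1.4] w 0.506 55.756175592541695 [-0.31  0.    1.72 -0.    1.42 -0.31]
slim_jar
  0.80 box[329. 150.  21.  40.] min[ 0.56  -0.133  0.15 ] max[ 0.594 -0.095  0.252] topmean[ 0.582 -0.126  0.249] rect[691. -80.] [285.  45.] 15.9
  pp[336. 185.] 0.71 w0 [ 0.731 -0.033  0.   ]
  pp[315. 197.] 0.26 w0 [ 0.651 -0.008  0.   ]
flap_cup
  0.57 box[299. 184.  72.  56.] min[ 0.481 -0.165  0.065] max[ 0.685 -0.049  0.085] topmean[ 0.573 -0.102  0.113] rect[622. -96.] [293. 142.] 2.5
  0.30 box[178. 152.  42.  34.] min[ 0.45   0.313 -0.004] max[0.619 0.353 0.014] topmean[0.535 0.33  0.01 ] rect[533. 341.] [181.  47.] 7.5
  pp[338. 209.] 0.97 w0 [ 0.646 -0.09   0.   ]
```

View pics/s8.png

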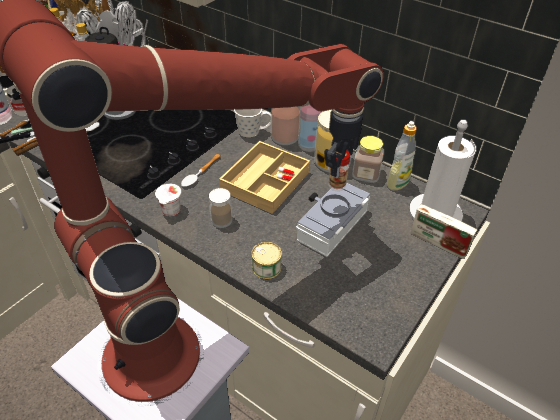

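The jar hangs upright over the cup at (336,205). I'll lower it and release.

```bash
python3 -m handwheel '[[[0,0,-0.02,0,0,0],[0,0,-0.02,0,0,0],[0,0,-0.02,0,0,0],[0,0,-0.011,0,0,0],[0,0,-0.006,0,0,0],[0,0,0,0,0,0],[0,0,0,0,0,0]]]'; python3 st.py; python3 -m handwheel '[[[0,0,0,0,0,0],[0,0,0,0,0,0],[0,0,0,0,0,0],[0,0,0,0,0,0],[0,0,0.015,0,0,0],[0,0,0.03,0,0,0],[0,0,0.04,0,0,0],[0,0,0.04,0,0,0],[0,0,0.02,0,0,0],[0,0,0,0,0,0],[0,0,0,0,0,0]]]' 0.8; python3 look.py wrist pics/w8.png slim_jar flap_cup
```

```text
time: 23.47
tool_pos: [0.5849, -0.1115, 0.1209]
tool_rot: [0.001, 0.707, 0.707, 0.0]
contact_force: [-1.9, 1.5, 1.4]
gripper_width: 0.508
grasp_force: 56.2
23.47 [ 0.5849 -0.1115  0.1209] yaw of closing 0.0 z [ 0.001 -0.    -1.   ] F [-1.9  1.5  1.4] w 0.508 56.233804151415825 [-0.31  0.07  1.78 -0.    1.29 -0.31]
time: 24.38
tool_pos: [0.5854, -0.1114, 0.2667]
tool_rot: [0.002, 0.707, 0.707, 0.001]
contact_force: [-0.4, -0.4, 0.3]
gripper_width: 0.799
grasp_force: 0.0
slim_jar
  0.75 box[256. 160.  51.  74.] min[ 0.563 -0.127  0.089] max[ 0.601 -0.086  0.176] topmean[ 0.582 -0.108  0.173] rect[ 582. -107.] [43. 44.] 39.0
  pp[284. 178.] 0.86 w0 [ 0.583 -0.125  0.   ]
flap_cup
  0.66 box[188. 108. 193. 118.] min[ 0.48  -0.157  0.067] max[ 0.684 -0.043  0.083] topmean[ 0.582 -0.099  0.075] rect[ 582. -108.] [154. 257.] 89.8
```

View pics/w8.png

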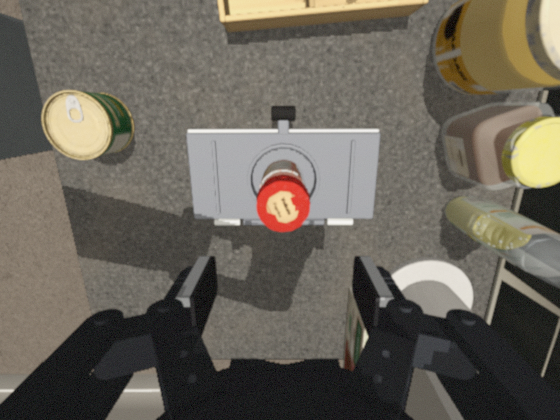

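The slim jar stands upright, centred in the cup (ring centre and jar base both at about 283,178). Now for the stout jar.

```bash
python3 -m handwheel '[[[-0.0191,0.0286,-0.002,0,0,0],[-0.0191,0.0286,-0.007,0,0,0],[-0.0191,0.0286,-0.007,0,0,0],[-0.0191,0.0286,-0.007,0,0,0],[-0.0191,0.0286,-0.007,0,0,0],[-0.0191,0.0286,-0.007,0,0,0],[-0.0191,0.0286,-0.007,0,0,0],[-0.0191,0.0286,-0.007,0,0,0],[-0.0191,0.0286,-0.007,0,0,0],[0,0,0,0,0,0],[0,0,0,0,0,0],[0,0,0,0,0,0]]]' 1;python3 st.py; python3 look.py wrist pics/w9.png stout_jar cocoa_caddy
```

```text
time: 25.63
tool_pos: [0.4126, 0.146, 0.2061]
tool_rot: [-0.0, 0.707, 0.708, -0.0]
contact_force: [-0.2, -0.7, 0.8]
gripper_width: 1.0
grasp_force: 0.0
25.63 [0.4126 0.146  0.2061] yaw of closing 0.1 z [-0.001 -0.001 -1.   ] F [-0.2 -0.7  0.8] w 1.0 0.0 [ 0.17 -0.41  2.06 -0.    1.49  0.17]
stout_jar
  0.85 box[252. 152.  64.  79.] min[0.386 0.124 0.023] max[0.438 0.178 0.101] topmean[0.412 0.15  0.098] rect[407. 129.] [100.  66.] 86.1
  pp[288. 174.] 0.97 w0 [0.416 0.151 0.   ]
cocoa_caddy
  0.87 box[368.  82. 192. 186.] min[0.507 0.06  0.004] max[0.723 0.238 0.049] topmean[0.606 0.151 0.045] rect[617. 137.] [213. 213.] 4.8
```

```bash
python3 -m handwheel '[[[0.0005,0.002,-0.0316,0,0,0],[0,0,-0.0316,0,0,0],[0,0,-0.0316,0,0,0],[0,0,-0.0316,0,0,0],[0,0,-0.0316,0,0,0],[0,0,0,0,0,0],[0,0,0,0,0,0]]]' && python3 -m handwheel '[[[0,0,0,0,0,0],[0,0,0,0,0,0],[0,0,0,0,0,0],[0,0,0,0,0,0],[0,0,0,0,0,0],[0,0,0,0,0,0]]]' 0; python3 st.py;  python3 -m handwheel '[[[0,0,0.03,0,0,0],[0,0,0.03,0,0,0],[0,0,0.03,0,0,0],[0,0,0.02,0,0,0],[0.0254,-0.0075,0,0,0,0],[0.0254,-0.0075,0,0,0,0],[0.0254,-0.0075,0,0,0,0],[0.0254,-0.0075,0,0,0,0],[0.0254,-0.0075,0,0,0,0],[0.0254,-0.0075,0,0,0,0],[0,0,0,0,0,0],[0,0,0,0,0,0]]]'; python3 st.py
```

```text
time: 26.47
tool_pos: [0.4119, 0.1476, 0.0473]
tool_rot: [-0.001, 0.707, 0.707, -0.002]
contact_force: [0.1, -0.6, 0.4]
gripper_width: 0.995
grasp_force: 0.0
time: 26.97
tool_pos: [0.4153, 0.1487, 0.0522]
tool_rot: [0.001, 0.707, 0.708, 0.002]
contact_force: [-3.2, 0.1, 7.9]
gripper_width: 0.668
grasp_force: 63.8
26.97 [0.4153 0.1487 0.0522] yaw of closing 0.1 z [ 0.005  0.001 -1.   ] F [-3.2  0.1  7.9] w 0.668 63.84865800016854 [ 0.17 -0.22  2.18 -0.    1.17  0.17]
time: 27.97
tool_pos: [0.5668, 0.1028, 0.1599]
tool_rot: [0.0, 0.707, 0.707, 0.001]
contact_force: [-0.2, -0.2, -1.3]
gripper_width: 0.667
grasp_force: 65.4
27.97 [0.5668 0.1028 0.1599] yaw of closing -0.0 z [ 0.002  0.    -1.   ] F [-0.2 -0.2 -1.3] w 0.667 65.39301818786782 [ 0.05 -0.01  1.8   0.    1.35  0.05]
```

```bash
python3 -m handwheel '[[[-0.001,0,-0.025,0,0,0],[0,0,-0.025,0,0,0],[0,0,-0.025,0,0,0],[0,0,-0.02,0,0,0],[0,0,-0.007,0,0,0],[0,0,-0.002,0,0,0],[0,0,0,0,0,0],[0,0,0,0,0,0]]]'; python3 look.py scene pics/s9.png stout_jar
```

```text
time: 28.63
tool_pos: [0.5637, 0.1038, 0.0568]
tool_rot: [-0.0, 0.706, 0.708, -0.0]
contact_force: [-5.2, -0.2, 6.2]
gripper_width: 0.667
grasp_force: 70.4
stout_jar
  0.87 box[257. 169.  23.  33.] min[0.532 0.072 0.025] max[0.584 0.112 0.106] topmean[0.564 0.092 0.102] rect[558.  93.] [45. 66.] 81.8
  pp[266. 198.] 0.55 w0 [0.56  0.103 0.   ]
```

```bash
python3 -c "
import cv2;i=cv2.imread('pics/s9.png')[110:240,170:350];cv2.imwrite('pics/s9c.png',cv2.resize(i,None,fx=4,fy=4))"
```

```text
(no output)
```

View pics/s9c.png

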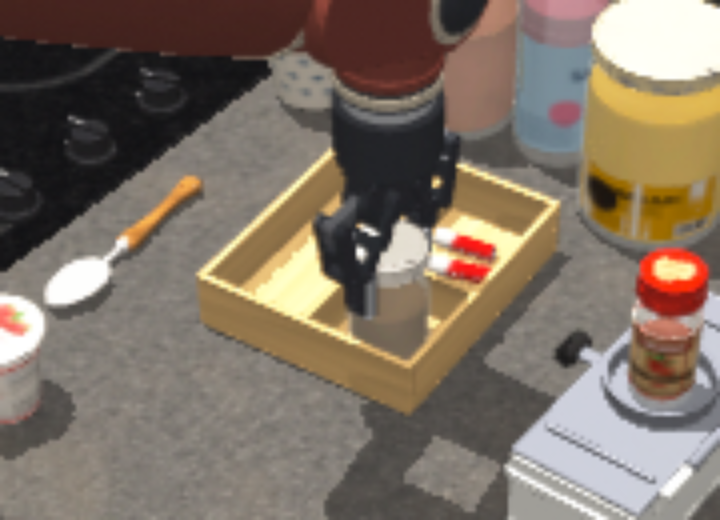

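The stout jar is on the floor of the square compartment (crop 390,300). I'll release it and go above the spoon.

```bash
python3 -m handwheel '[[[0,0,0,0,0,0],[0,0,0,0,0,0],[0,0,0,0,0,0],[0,0,0.02,0,0,0],[0,0,0.04,0,0,0],[0,0,0.04,0,0,0],[0,0,0.04,0,0,0],[0,0,0,0,0,0]]]' 0.9;  python3 -m handwheel '[[[-0.0014,0.0166,0,0,0,6.75],[-0.0014,0.0166,0,0,0,6.75],[-0.0014,0.0166,0,0,0,6.75],[-0.0014,0.0166,0,0,0,6.75],[-0.0014,0.0166,0,0,0,6.75],[-0.0014,0.0166,0,0,0,6.75],[-0.0014,0.0166,0,0,0,6.75],[-0.0014,0.0166,0,0,0,6.75],[-0.0014,0.0166,0,0,0,6.75],[-0.0014,0.0166,0,0,0,6.75],[-0.0014,0.0166,0,0,0,6.75],[-0.0014,0.0166,0,0,0,6.75],[-0.0014,0.0166,0,0,0,6.75],[-0.0014,0.0166,0,0,0,6.75],[0,0,0,0,0,0],[0,0,0,0,0,0],[0,0,0,0,0,0]]]' 0.6; python3 st.py; python3 look.py wrist pics/w10.png spoon stout_jar cocoa_caddy
python3 - <<'E'
from h import *
m=masks_of("wrist","spoon")[0]["region"];P=np.load("P.npy")[m];P=P[(P[:,2]>-.005)&(P[:,2]<.02)]
h=P[(P[:,0]>.54)&(P[:,0]<.62)&(P[:,2]>.005)];k=np.polyfit(h[:,0],h[:,1],1);print(k,np.polyval(k,.55),P.min(0),P.max(0),h[:,2].max())
for x in(.54,.55,.56,.58,.6):
    e=h[abs(h[:,0]-x)<.004];print(x,(e[:,1].min()+e[:,1].max())/2,np.ptp(e[:,1]))
E
```

```text
time: 29.45
tool_pos: [0.5697, 0.1037, 0.2057]
tool_rot: [0.006, 0.707, 0.707, 0.007]
contact_force: [1.2, -0.6, 0.9]
gripper_width: 0.903
grasp_force: 0.0
time: 30.87
tool_pos: [0.545, 0.3352, 0.1944]
tool_rot: [0.0, -0.039, 0.999, -0.0]
contact_force: [0.4, -0.6, -0.4]
gripper_width: 0.598
grasp_force: 0.0
30.87 [0.545  0.3352 0.1944] yaw of closing 94.4 z [ 0. -0. -1.] F [ 0.4 -0.6 -0.4] w 0.598 0.0 [ 0.44  0.11  1.61 -0.    1.42 -1.21]
spoon
  0.65 box[268.  83.  34. 163.] min[0.449 0.314 0.008] max[0.616 0.348 0.013] topmean[0.533 0.331 0.011] rect[536. 335.] [184.  39.] 3.4
  pp[284. 170.] 0.60 w0 [0.533 0.334 0.   ]
stout_jar
  0.59 box[  1. 158.  96.  83.] min[0.534 0.103 0.021] max[0.587 0.135 0.105] topmean[0.563 0.118 0.101] rect[562. 110.] [70. 78.] 24.0
  pp[ 78. 181.] 0.63 w0 [0.564 0.102 0.   ]
cocoa_caddy
  0.72 box[  0. 136. 207. 195.] min[0.508 0.06  0.004] max[0.725 0.243 0.049] topmean[0.616 0.153 0.045] rect[617. 158.] [216. 290.] 4.5
  pp[127. 228.] 0.84 w0 [0.617 0.153 0.   ]
[0.08057179 0.2920682 ] 0.3363826901626375 [ 4.44471788e-01  3.11195844e-01 -4.30281602e-04] [0.62754639 0.35059375 0.01424992] 0.013919303199571631
0.54 0.33529791731346237 0.016685075858813014
0.55 0.3363354856255898 0.015592999817072739
0.56 0.33681223445086905 0.012843575732573387
0.58 0.3389175646849958 0.009658117889395745
0.6 0.3409592656159929 0.013159534129183637
```

View pics/w10.png

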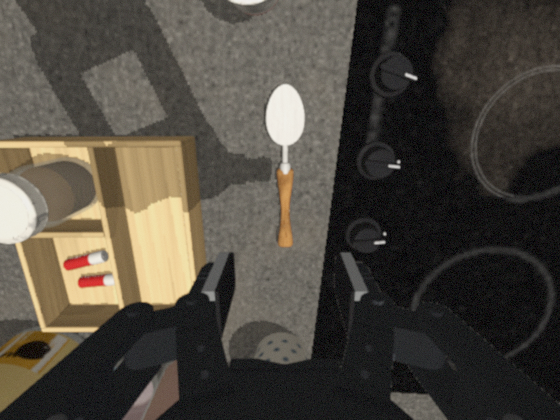

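```bash
python3 -m handwheel '[[[0.001,0.0005,-0.0319,0,0,0],[0,0,-0.0319,0,0,0],[0,0,-0.0319,0,0,0],[0,0,-0.0319,0,0,0],[0,0,-0.0319,0,0,0],[0,0,-0.0319,0,0,0],[0,0,0,0,0,0],[0,0,0,0,0,0],[0,0,0,0,0,0]]]';python3 st.py; python3 -m handwheel '[[[0,0,0,0,0,0],[0,0,0,0,0,0],[0,0,0,0,0,0],[0,0,0,0,0,0],[0,0,0,0,0,0],[0,0,0,0,0,0],[0,0,0,0,0,0],[0,0,0,0,0,0]]]' 0; python3 st.py
```

```text
time: 32.02
tool_pos: [0.5463, 0.3363, 0.004]
tool_rot: [0.0, -0.04, 0.999, 0.0]
contact_force: [-0.1, -0.8, -0.2]
gripper_width: 0.599
grasp_force: 0.0
32.02 [0.5463 0.3363 0.004 ] yaw of closing 94.5 z [ 0.  0. -1.] F [-0.1 -0.8 -0.2] w 0.599 0.0 [ 0.44  0.32  1.71 -0.    1.11 -1.21]
time: 32.68
tool_pos: [0.5466, 0.3365, 0.0046]
tool_rot: [0.001, -0.04, 0.999, 0.0]
contact_force: [-1.8, -0.2, 6.6]
gripper_width: 0.186
grasp_force: 59.1
32.68 [0.5466 0.3365 0.0046] yaw of closing 94.6 z [ 0.001  0.001 -1.   ] F [-1.8 -0.2  6.6] w 0.186 59.1278566326946 [ 0.44  0.32  1.71 -0.    1.11 -1.21]
```

```bash
python3 -m handwheel '[[[0,0,0.03,0,0,0],[0,0,0.03,0,0,0],[0,0,0.03,0,0,0],[0,0,0.03,0,0,0],[0.0138,-0.0222,0,0,0,0],[0.0138,-0.0222,0,0,0,0],[0.0138,-0.0222,0,0,0,0],[0.0138,-0.0222,0,0,0,0],[0.0138,-0.0222,0,0,0,0],[0.0138,-0.0222,0,0,0,0],[0,0,0,0,0,0],[0,0,0,0,0,0]]]'; python3 st.py;  python3 look.py wrist pics/w11.png spoon stout_jar cocoa_caddy
```

```text
time: 33.68
tool_pos: [0.629, 0.2018, 0.1227]
tool_rot: [-0.0, -0.039, 0.999, 0.0]
contact_force: [-0.2, 1.2, -1.2]
gripper_width: 0.187
grasp_force: 59.0
33.68 [0.629  0.2018 0.1227] yaw of closing 94.4 z [-0.001  0.    -1.   ] F [-0.2  1.2 -1.2] w 0.187 58.9853676315397 [ 0.2   0.22  1.62  0.    1.31 -1.45]
spoon
  0.87 box[240.  45.  91. 316.] min[0.53  0.181 0.126] max[0.678 0.215 0.131] topmean[0.605 0.198 0.129] rect[614. 202.] [ 60. 175.] 84.7
  pp[284. 236.] 0.79 w0 [0.664 0.206 0.   ]
stout_jar
  0.56 box[ 50.  63. 154. 113.] min[0.537 0.082 0.026] max[0.588 0.136 0.106] topmean[0.563 0.107 0.102] rect[549.  77.] [126.  59.] 66.1
  pp[175. 117.] 0.84 w0 [0.564 0.106 0.   ]
  pp[285. 239.] 0.26 w0 [0.668 0.207 0.   ]
cocoa_caddy
  0.68 box[ 65.  34. 284. 288.] min[0.509 0.063 0.004] max[0.725 0.242 0.049] topmean[0.616 0.152 0.086] rect[633. 144.] [265. 225.] 4.7
  pp[230. 181.] 0.68 w0 [0.615 0.153 0.   ]
```

View pics/w11.png

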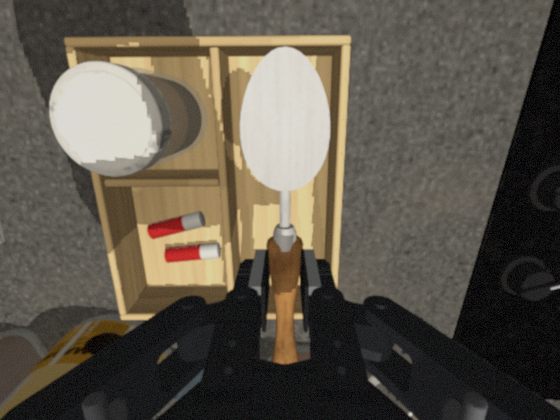

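The spoon hangs level and lines up with the long compartment, and the stout jar stands well. I'll lower the spoon.

```bash
python3 -m handwheel '[[[0,0,-0.03,0,0,0],[0,0,-0.03,0,0,0],[0,0,-0.03,0,0,0],[0,0,-0.017,0,0,0],[0,0,-0.006,0,0,0],[0,0,0,0,0,0],[0,0,0,0,0,0]]]'; python3 -m handwheel '[[[0,0,0,0,0,0],[0,0,0,0,0,0],[0,0,0,0,0,0],[0,0,0,0,0,0],[0,0,0.02,0,0,0],[0,0,0.04,0,0,0],[0,0,0.04,0,0,0],[0,0,0.04,0,0,0],[0,0,0.04,0,0,0],[-0.03,0.03,0.02,0,0,0],[-0.03,0.03,0,0,0,0],[-0.03,0.03,0,0,0,0],[-0.03,0.03,0,0,0,0],[-0.03,0.03,0,0,0,0],[-0.03,0.03,0,0,0,0],[0,0,0,0,0,0],[0,0,0,0,0,0],[0,0,0,0,0,0]]]' 0.35; python3 st.py; python3 look.py top pics/t12.png spoon stout_jar slim_jar flap_cup cocoa_caddy pot;python3 - <<'E'
import cv2;i=cv2.imread('pics/t12.png')[80:290,120:420];cv2.imwrite('pics/t12c.png',cv2.resize(i,None,fx=2.6,fy=2.6))
E
```

```text
time: 34.62
tool_pos: [0.6288, 0.2036, 0.0106]
tool_rot: [0.0, -0.04, 0.999, 0.0]
contact_force: [0.5, -1.1, 0.0]
gripper_width: 0.185
grasp_force: 59.1
time: 36.12
tool_pos: [0.4549, 0.3768, 0.2082]
tool_rot: [0.0, -0.04, 0.999, -0.0]
contact_force: [0.3, -0.4, 0.5]
gripper_width: 0.35
grasp_force: 0.0
36.12 [0.4549 0.3768 0.2082] yaw of closing 94.6 z [ 0.001 -0.    -1.   ] F [ 0.3 -0.4  0.5] w 0.35 0.0 [ 0.57 -0.01  1.72 -0.    1.44 -1.08]
spoon
  0.55 box[200. 118.  12.  70.] min[0.537 0.182 0.007] max[0.701 0.215 0.02 ] topmean[0.619 0.198 0.016] rect[619. 200.] [174.  36.] 3.0
  pp[204. 156.] 0.57 w0 [0.615 0.206 0.   ]
  pp[227. 153.] 0.57 w0 [0.623 0.148 0.   ]
stout_jar
  0.92 box[230. 155.  29.  30.] min[0.536 0.074 0.024] max[0.59  0.127 0.107] topmean[0.566 0.102 0.103] rect[564. 102.] [58. 57.] 69.6
  0.38 box[299. 116.  57.  90.] min[ 0.484 -0.164  0.065] max[ 0.687 -0.046  0.084] topmean[ 0.585 -0.102  0.078] rect[ 597. -103.] [137. 238.] 88.5
  pp[247. 175.] 0.77 w0 [0.565 0.098 0.   ]
slim_jar
  0.84 box[319. 142.  30.  29.] min[ 0.563 -0.13   0.086] max[ 0.603 -0.089  0.18 ] topmean[ 0.585 -0.11   0.176] rect[ 584. -111.] [43. 45.] 61.7
  pp[327. 160.] 0.79 w0 [ 0.6   -0.104  0.   ]
flap_cup
  0.67 box[297. 114.  57.  89.] min[ 0.483 -0.164  0.064] max[ 0.687 -0.048  0.084] topmean[ 0.585 -0.102  0.078] rect[ 596. -101.] [234. 136.] 2.6
  pp[327. 158.] 0.89 w0 [ 0.606 -0.106  0.   ]
cocoa_caddy
  0.93 box[186. 102.  81.  94.] min[ 0.51   0.058 -0.001] max[0.727 0.242 0.049] topmean[0.619 0.149 0.072] rect[627. 155.] [234. 193.] 4.9
pot
  0.79 box[146. 240.  30.  34.] min[0.325 0.259 0.052] max[0.39  0.321 0.074] topmean[0.358 0.29  0.07 ] rect[360. 290.] [69. 66.] 68.1
  0.46 box[186. 102.  82.  96.] min[ 0.51   0.058 -0.001] max[0.727 0.243 0.049] topmean[0.619 0.15  0.054] rect[628. 155.] [237. 198.] 5.3
  pp[164. 254.] 0.78 w0 [0.367 0.302 0.   ]
```

View pics/t12c.png

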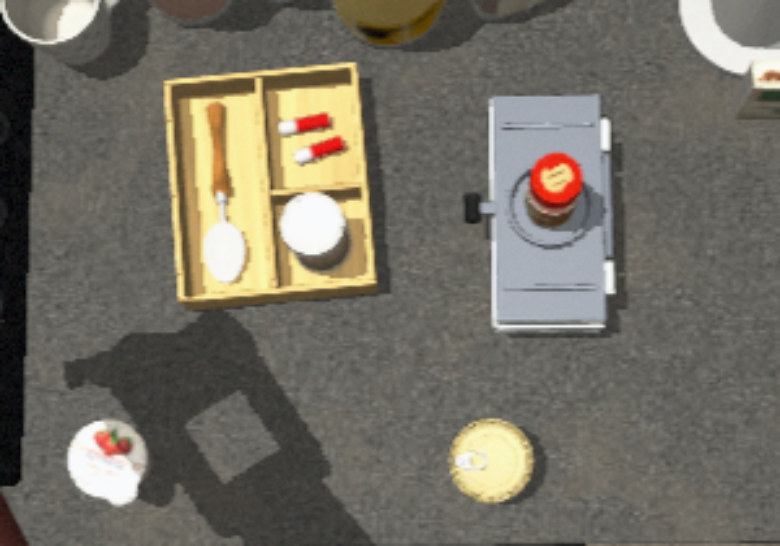

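Everything is in place. The spoon lies flat in the long compartment (crop 220,190), the stout jar stands in the square (315,230), the slim jar is in the cup on the shut flap (550,205), and the pot hasn't moved (107,460).

```bash
python3 -c "
from plant import job_done;print(job_done())"
```

```text
the job is handed in; nothing more can be done
None
```

I packed both kits and handed the job in at about 36 s of the 144 s allowed. Every placement checked out in the last pictures, but no verdict came back; the fingers slipped off the flap tab just as it shut (wrist force about 51 N, limit 120 N), and the flap still ended level.

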